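# Bring the stock tags up to date

### The job

The hinged tags along the top of the bin rack no longer match the stock. With a fingertip, gently tip over only the tags that are wrong, so that the tag behind each full bin leans back with its disc face shown, and the tag behind an empty bin is folded forward over that bin with the disc hidden. Push the tags, do not grip them, and leave the bins and everything else where they stand.

Things in the scene. Friction and masses are not known exactly. Their poses are not given: they have to be found in the camera images.
- rack: fixed grey sheet-steel bin rack, 390 mm wide: base plate (top 5 mm up) with four bins side by side at 82 mm pitch, behind them an upright panel 115 mm high with a tag behind each bin. Origin on the worktop straight below the tags' hinge line; x to the back (away from the robot at yaw 0), y left along the row. Behind the panel 120 mm are free at tag height
- bin_pasta: grey plastic stock bin with a low front, 116 deep x 76 wide x 66 mm high (front wall 34 mm), loose; origin under its centre, x to the back; FULL, heaped with dry pasta pieces, none higher than 62 mm
- bin_pegs: grey plastic stock bin with a low front, 116 deep x 76 wide x 66 mm high (front wall 34 mm), loose; origin under its centre, x to the back; FULL, stacked with clothes pegs, none higher than 62 mm
- bin_bottles: grey plastic stock bin with a low front, 116 deep x 76 wide x 66 mm high (front wall 34 mm), loose; origin under its centre, x to the back; FULL, stacked with three dropper bottles lying down, none higher than 66 mm
- bin_empty: grey plastic stock bin with a low front, 116 deep x 76 wide x 66 mm high (front wall 34 mm), loose; origin under its centre, x to the back; EMPTY
- clip_a: small dark steel clip on the panel's top edge that carries tag_a, 128 mm above the worktop; origin on the middle of the tag's hinge axis; axes as the rack's (hinge axis = y). It stands 68 mm behind the centre of the bin that its tag speaks for
- tag_a (a joint): hinged tag on clip_a: white plate 56 wide, 52 mm from hinge to a pull lip (22 mm, bent back 45 deg), 50 g, grey disc on front. 0 = plate upright; 0.44 = leaning back on its rest (away from robot), disc shown; -0.90 = folded forward over the bin, disc under. Free hinge, no spring: pushed past upright it falls to the other rest. Push the lip, under 2 N; raise the finger as a folded lip rises
- edge_a (a point): middle of the 6 mm thick rolled edge of the pull lip of tag_a, 69 mm from the hinge axis: 43 mm in front of the axis (tag folded) or behind it (leaning back), in both cases 54 mm above it
- clip_b: small dark steel clip on the panel's top edge that carries tag_b, 128 mm above the worktop; origin on the middle of the tag's hinge axis; axes as the rack's (hinge axis = y). It stands 68 mm behind the centre of the bin that its tag speaks for
- tag_b (a joint): hinged tag on clip_b: white plate 56 wide, 52 mm from hinge to a pull lip (22 mm, bent back 45 deg), 50 g, grey disc on front. 0 = plate upright; 0.44 = leaning back on its rest (away from robot), disc shown; -0.90 = folded forward over the bin, disc under. Free hinge, no spring: pushed past upright it falls to the other rest. Push the lip, under 2 N; raise the finger as a folded lip rises
- edge_b (a point): middle of the 6 mm thick rolled edge of the pull lip of tag_b, 69 mm from the hinge axis: 43 mm in front of the axis (tag folded) or behind it (leaning back), in both cases 54 mm above it
- clip_c: small dark steel clip on the panel's top edge that carries tag_c, 128 mm above the worktop; origin on the middle of the tag's hinge axis; axes as the rack's (hinge axis = y). It stands 68 mm behind the centre of the bin that its tag speaks for
- tag_c (a joint): hinged tag on clip_c: white plate 56 wide, 52 mm from hinge to a pull lip (22 mm, bent back 45 deg), 50 g, grey disc on front. 0 = plate upright; 0.44 = leaning back on its rest (away from robot), disc shown; -0.90 = folded forward over the bin, disc under. Free hinge, no spring: pushed past upright it falls to the other rest. Push the lip, under 2 N; raise the finger as a folded lip rises
- edge_c (a point): middle of the 6 mm thick rolled edge of the pull lip of tag_c, 69 mm from the hinge axis: 43 mm in front of the axis (tag folded) or behind it (leaning back), in both cases 54 mm above it
- clip_d: small dark steel clip on the panel's top edge that carries tag_d, 128 mm above the worktop; origin on the middle of the tag's hinge axis; axes as the rack's (hinge axis = y). It stands 68 mm behind the centre of the bin that its tag speaks for
- tag_d (a joint): hinged tag on clip_d: white plate 56 wide, 52 mm from hinge to a pull lip (22 mm, bent back 45 deg), 50 g, grey disc on front. 0 = plate upright; 0.44 = leaning back on its rest (away from robot), disc shown; -0.90 = folded forward over the bin, disc under. Free hinge, no spring: pushed past upright it falls to the other rest. Push the lip, under 2 N; raise the finger as a folded lip rises
- edge_d (a point): middle of the 6 mm thick rolled edge of the pull lip of tag_d, 69 mm from the hinge axis: 43 mm in front of the axis (tag folded) or behind it (leaning back), in both cases 54 mm above it
- dropper_bottle: bystander, to be left alone: brown dropper bottle, 34 mm wide, 102 mm high, standing on the left end of the rack's base plate; origin at its underside
- masking_tape: bystander, to be left alone: roll of masking tape, 100 mm wide, 25 mm high, left of the rack; origin at its underside
- beaker_50: bystander, to be left alone: small beaker, 58 mm high; origin at its underside
- the_hand_lens: bystander, to be left alone: hand lens, 154 mm long; origin at its underside
- tweezers: bystander, to be left alone: tweezers, 134 mm long; origin at its underside

How it is judged (in metres and radians):
At the end, for the whole second after the job is handed in: Behind each full bin (pasta, pegs, bottles) the tag rests leaning back (angle over 0.38 rad); behind the empty bin it rests folded forward (angle under -0.81 rad); all tags at rest and every bin within 12 mm of where it stood ((horizontal distance between clip_a and bin_pasta above 0.095 m or value of joint tag_a above 0.38 rad) and (horizontal distance between clip_b and bin_pasta above 0.095 m or value of joint tag_b above 0.38 rad) and (horizontal distance between clip_c and bin_pasta above 0.095 m or value of joint tag_c above 0.38 rad) and (horizontal distance between clip_d and bin_pasta above 0.095 m or value of joint tag_d above 0.38 rad) and (horizontal distance between clip_a and bin_pegs above 0.095 m or value of joint tag_a above 0.38 rad) and (horizontal distance between clip_b and bin_pegs above 0.095 m or value of joint tag_b above 0.38 rad) and (horizontal distance between clip_c and bin_pegs above 0.095 m or value of joint tag_c above 0.38 rad) and (horizontal distance between clip_d and bin_pegs above 0.095 m or value of joint tag_d above 0.38 rad) and (horizontal distance between clip_a and bin_bottles above 0.095 m or value of joint tag_a above 0.38 rad) and (horizontal distance between clip_b and bin_bottles above 0.095 m or value of joint tag_b above 0.38 rad) and (horizontal distance between clip_c and bin_bottles above 0.095 m or value of joint tag_c above 0.38 rad) and (horizontal distance between clip_d and bin_bottles above 0.095 m or value of joint tag_d above 0.38 rad) and (horizontal distance between clip_a and bin_empty above 0.095 m or value of joint tag_a below -0.81 rad) and (horizontal distance between clip_b and bin_empty above 0.095 m or value of joint tag_b below -0.81 rad) and (horizontal distance between clip_c and bin_empty above 0.095 m or value of joint tag_c below -0.81 rad) and (horizontal distance between clip_d and bin_empty above 0.095 m or value of joint tag_d below -0.81 rad) and velocity of joint tag_a between -0.15 and 0.15 rad/s and velocity of joint tag_b between -0.15 and 0.15 rad/s and velocity of joint tag_c between -0.15 and 0.15 rad/s and velocity of joint tag_d between -0.15 and 0.15 rad/s and distance of each of bin_pasta, bin_pegs, bin_bottles, bin_empty from where it was at the start of the episode below 0.012 m); the robot touches nothing.
It fails at once if a bin is shoved out of its place or lifted (12 mm) (distance of any of bin_pasta, bin_pegs, bin_bottles, bin_empty from where it was at the start of the episode above 0.012 m).
It fails at once if a tag or its clip is gripped or forced by the fingers (more than 15 N) (contact force between the fingers and clip_a above 15 N or contact force between the fingers and clip_b above 15 N or contact force between the fingers and clip_c above 15 N or contact force between the fingers and clip_d above 15 N).
It fails at once if the rack is struck hard by the robot (more than 15 N) (contact force between any of the arm, the fingers and rack above 15 N).
It fails at once if a bystander (bottle, tape, beaker, lens, tweezers) is moved more than 20 mm (distance of any of dropper_bottle, masking_tape, beaker_50, the_hand_lens, tweezers from where it was at the start of the episode above 0.02 m).
It also fails if it takes over 48 s, if anything falls off the work surface, if the arm or the gripper's body presses on something with over 40 N, if the wrist force passes 120 N, or if a joint passes its speed limit or range.

### The arm

A 6-joint arm with a two-finger parallel gripper is mounted at the origin on a cart in front of the work surface, level with it; the furniture and walls round the work are solid. World frame = base frame: x ahead of the robot, y to its left, z up, the work surface at z = 0. Lengths are in mm, angles in rad, forces in N, time in s.
With the tool pointing down it reaches from about 350 to 875 mm from the base axis. Payload 4.2 kg.
Tool frame: the origin (TCP) lies between the finger pads; the fingertips stand 17 mm ahead of it and the grasp point (between the pads) lies 2 mm behind it; z points along the fingers, y is the line along which they close (so a half turn about z gives the same grasp; the last joint's range is limited). The gripper opens to 85 mm and grips with 20 to 120 N. Pads are 22 mm wide; open, the fingers measure 114 mm over their backs; the gripper's body (76 mm by 85 mm) begins 54 mm behind the grasp point. The pads swing forward as they close: fully open they stand 13 mm farther back than shut.
Start: joints at [1.456, 0.385, 0.008, 0, -1.194, -0.259], TCP at [228.189, 581.832, 248.312] pointing down, gripper open.
Joint ranges: [-3.14, 3.14], [-1.21, 2.06], [-1.07, 1.41], [-3.16, 2.05], [-2.99, -0.16], [-3.1, 3.1]. Speed limits (rad/s): [2.79, 2.79, 3.14, 3.14, 3.14, 3.14].

### API

Orientations are given as a unit quaternion [x, y, z, w].
In Python, from bench import arm gives the robot as it stands.
- The arm moves only by the tool step_hand, called as name(argument=value, ...), one argument or row to a line, values as JSON. Schema: {"type":"object","properties":{"increments":{"type":"object","properties":{"dx":{"type":"array","items":{"type":"number"},"minItems":1,"maxItems":10},"dy":{"type":"array","items":{"type":"number"},"minItems":1,"maxItems":10},"dz":{"type":"array","items":{"type":"number"},"minItems":1,"maxItems":10},"rx":{"type":"array","items":{"type":"number"},"minItems":1,"maxItems":10},"ry":{"type":"array","items":{"type":"number"},"minItems":1,"maxItems":10},"rz":{"type":"array","items":{"type":"number"},"minItems":1,"maxItems":10}},"additionalProperties":false,"required":["dx","dy","dz","rx","ry","rz"]},"jaw":{"type":"number"},"only":{"type":"string"},"quiet":{"type":"boolean"},"lines":{"type":"string"}},"required":["increments"],"additionalProperties":false}. increments is an object with one list for each field, all of the same length, 1 to 10, a row being the entries at one place: dx, dy, dz (the shift in parts of the range, where 1.0 means 40 cm), rx, ry, rz (a rotation vector in parts of the range, where 1.0 means 2 rad); each row is the pose to reach, as a shift and turn from the pose commanded when the call began, along the tool's axes at that moment; what a row does not reach only later rows make up. A row lasts 1/10 s, in which the tool goes at most 50 mm and 0.15 rad, less where a joint would pass 70% of its speed; a pose out of reach is approached as far as the arm can. jaw is the finger opening in mm, set as the call begins (left out keeps the last). The fingers move at their own pace and stop on an object; the grip force is fixed at half the most. Time passes only in rows, so rows that do not move let the fingers close. The tool returns the time, the measured TCP pose, the force, the opening and the grip force at its end. only (a regular expression) keeps the lines of the reply that match it, lines (a string "A,B") keeps lines A to B, and quiet returns only ok. A shift or turn number past 1, either way, is cut back to 1. Input that does not fit is refused with a message, and nothing moves.
- arm.read_state(): the state, without advancing time (a new reading comes with each control period).
- arm.get_image(name): name is "side" or "top"; returns the picture (384x512x3 uint8, blue, green, red); there is no depth.
- arm.get_calibration(name): a dict with "K" (3x3 intrinsics, pixels), "rvec" (rotation vector, rad) and "tvec" (3), from world to camera coordinates, as OpenCV has them. Camera axes: x right, y down, z forward; pixel columns grow to the right and rows downward; lengths in mm; the calibration is good to about 2 mm. A picture is of the moment at which its call begins. get_calibration takes no time and is no camera call.
- arm.job_done(): hands the job in; it is judged then, once.
The state is a dict: "clock": time; "joints": joint angles; "joint_vel": joint speeds; "joint_efforts": joint torques, N m; "position": TCP position; "ee_rot": TCP orientation; "contact_force": force on the tool from outside, world axes, zero at the start; "wrist_torque": the same for the moment, N m; "gripper_width": finger opening in mm; "grasp_force": force on a finger pad.
Only numpy, scipy, OpenCV 4.12 (cv2) and the standard library are available. Lean on these libraries where they do the work, as an engineer would, in place of code of your own. Each camera call takes 0.05 s, during which the arm holds its last target. There are 200 camera calls.

## Working session

There is one attempt and no reset: what is moved stays moved. The work goes in short steps, Python scripts to look and compute and a tool call to move; the robot and the scene stay as the last step left them, time stands still between calls to the robot, and variables do not carry over. Pictures are saved under pics/ and viewed, at most 10 in all, crops included, and the job is handed in when it is done.

```bash
ls; mkdir -p pics
```

Run:
```python
from bench import arm
import cv2
for n in("side","top"):
    cv2.imwrite(f"pics/{n}0.png",cv2.resize(arm.get_image(n),(800,600),interpolation=cv2.INTER_CUBIC))
    c=arm.get_calibration(n);print(n,c)
print(arm.read_state())
```

```text
bench.py
pics
side {'K': array([[404.23982292,   0.        , 251.99253556],
       [  0.        , 404.23982292, 187.84931297],
       [  0.        ,   0.        ,   1.        ]]), 'rvec': array([ 0.36348358, -2.65421053,  1.43407594]), 'tvec': array([ 407.01970853,  155.51653079, 1458.05019241])}
top {'K': array([[421.81036181,   0.        , 257.04921088],
       [  0.        , 421.81036181, 192.954515  ],
       [  0.        ,   0.        ,   1.        ]]), 'rvec': array([ 2.16378462, -2.22808232,  0.07139687]), 'tvec': array([  40.31903147,  419.9485142 , 1457.09256795])}
{'clock': 0.1, 'joints': array([ 1.45559604e+00,  3.85520568e-01,  6.80607531e-03, -4.23312080e-04,
       -1.19399820e+00, -2.58587875e-01]), 'joint_vel': array([-0.00053708, -0.00149079,  0.00012794,  0.00126606,  0.00075354,
        0.00129862]), 'joint_efforts': array([-4.44048510e-04, -3.93319094e+01,  1.88929510e+01,  4.19790924e+00,
       -2.58602799e-03,  5.67642488e-06]), 'position': array([228.03229017, 581.41692627, 247.32503066]), 'ee_rot': array([ 9.82571100e-01, -1.85884579e-01, -1.27590795e-04,  9.69814052e-04]), 'contact_force': array([ 0.89199061, -0.34311236, -0.87012269]), 'wrist_torque': array([-0.01847709, -0.02558632, -0.00075468]), 'grasp_force': 0.0, 'gripper_width': 85.6067688418027}
```

View pics/side0.png

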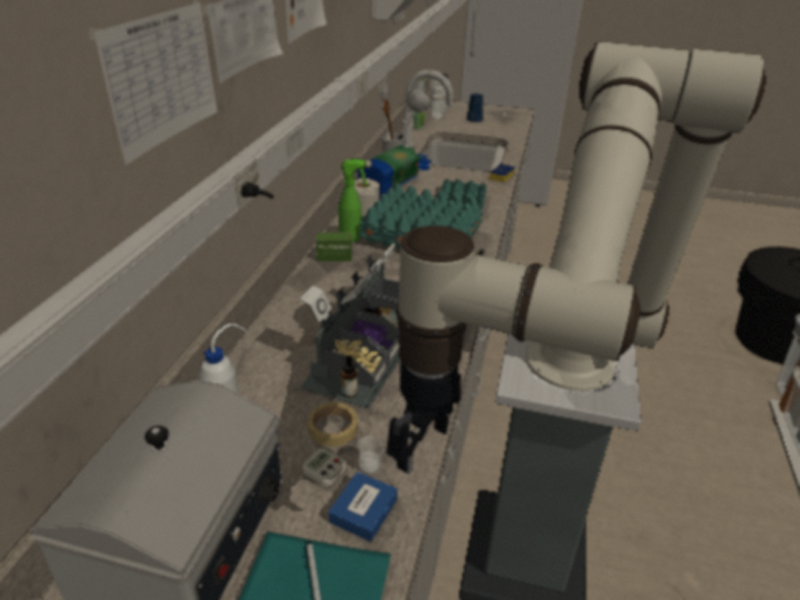

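View pics/top0.png

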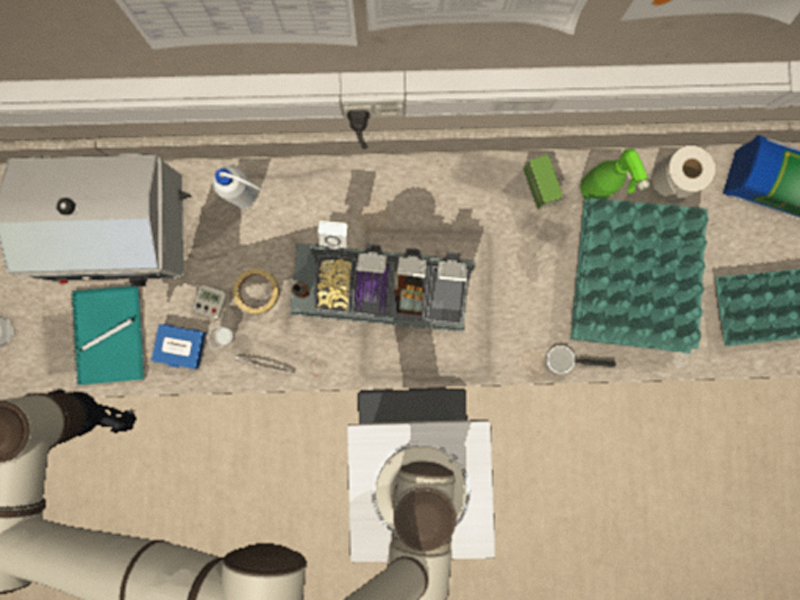

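The top view shows the pasta tag leaning back at about (332,235). The other three tags (372,260), (411,265) and (452,270) look folded forward. I'll zoom in to confirm.

Run:
```python
from bench import arm
import cv2
a=arm.get_image("top")[135:217,180:310]
b=arm.get_image("side")[140:265,185:285]
cv2.imwrite("pics/t1.png",cv2.resize(a,None,fx=6,fy=6,interpolation=cv2.INTER_CUBIC))
cv2.imwrite("pics/s1.png",cv2.resize(b,None,fx=4.7,fy=4.7,interpolation=cv2.INTER_CUBIC))
```

```text
(no output)
```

View pics/t1.png

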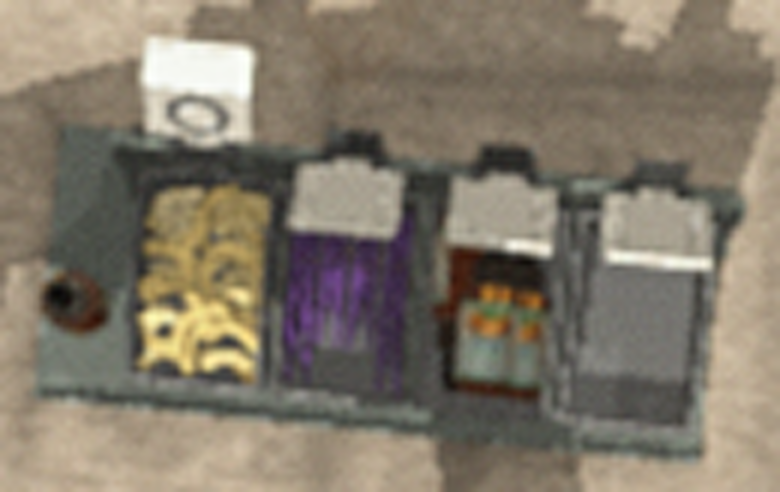

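View pics/s1.png

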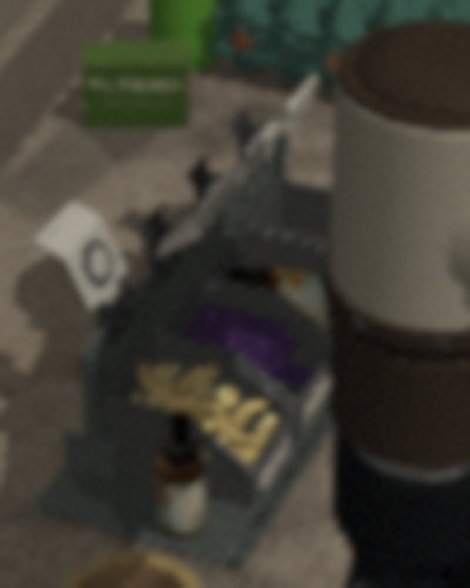

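Only the pegs and bottles tags are wrong; pasta (back) and empty (forward) are already right. Next I'll measure the lip edges, clips and base plate from both views.

Create h.py:
```python
from bench import arm
import cv2, numpy as np
def P(n):
    c=arm.get_calibration(n);R=cv2.Rodrigues(c["rvec"])[0];return c["K"],R,np.array(c["tvec"]).reshape(3)
def ray(n,p):
    K,R,t=P(n);d=R.T@np.linalg.inv(K)@np.array([*p,1.]);return -R.T@t,d
def onz(n,p,z):
    o,d=ray(n,p);return o+d*(z-o[2])/d[2]
def tri(a,b):
    M=[]
    for n,p in(("top",a),("side",b)):
        K,R,t=P(n);M.append(K@np.c_[R,t])
    X=cv2.triangulatePoints(M[0],M[1],np.float64(a).reshape(2,1),np.float64(b).reshape(2,1))
    return (X[:3]/X[3]).ravel()
```

Run:
```python
from h import *
np.set_printoptions(precision=1,suppress=True)
T=lambda u,v:(180+(u+.5)/6-.5,135+(v+.5)/6-.5)
S=lambda u,v:(185+(u+.5)/4.7-.5,140+(v+.5)/4.7-.5)
print("cam",ray("top",(0,0))[0],ray("side",(0,0))[0])
for k,p in dict(peg=(345,233),bot=(500,250),emp=(657,265)).items(): print("edge",k,onz("top",T(*p),182))
for k,p in dict(peg=(355,150),bot=(505,162),emp=(662,177)).items(): print("clip",k,onz("top",T(*p),133))
print("pasta edge",onz("top",T(200,42),182))
for p in((38,393),(700,457)): print("plate",onz("top",T(*p),5))
for a,b in(((355,148),(157,225)),((505,160),(200,175)),((662,175),(243,125))): print("tri clip",tri(T(*a),S(*b)))
print("tri pasta corners L,R back", tri(T(145,42),S(40,238)),tri(T(252,48),S(78,205)))
```

```text
cam [ 337.2   40.7 1478.4] [ 123.1 1203.6  923. ]
edge peg [473.4  89.3 182. ]
edge bot [462.3   9.9 182. ]
edge emp [452.2 -70.6 182. ]
clip peg [522.9  84.6 133. ]
clip bot [514.2   4.6 133. ]
clip emp [503.7 -79.1 133. ]
pasta edge [574.5 161.5 182. ]
plate [403.6 276.9   5. ]
plate [ 355.1 -107.1    5. ]
tri clip [524.1  84.6 140.7]
tri clip [515.9   5.  138.8]
tri clip [505.7 -78.3 139. ]
tri pasta corners L,R back [574.3 189.2 186.5] [569.2 134.3 181.2]
```

Careful with the scale: shifts go in shares of 40 cm and turns go in shares of 2 rad. That gives: 345 mm is 0.8625, 306 mm is 0.765, -0.248 rad is -0.124.

step_hand(
  increments={"dx": [0.085, 0.17, 0.255, 0.34, 0.425, 0.51, 0.595, 0.68, 0.765, 0.8375], "dy": [0.0875, 0.175, 0.2625, 0.35, 0.4375, 0.525, 0.6125, 0.7, 0.7875, 0.8625], "dz": [0, 0, 0, 0, 0, 0, 0, 0, 0, 0], "rx": [0, 0, 0, 0, 0, 0, 0, 0, 0, 0], "ry": [0, 0, 0, 0, 0, 0, 0, 0, 0, 0], "rz": [-0.015, -0.03, -0.045, -0.06, -0.075, -0.09, -0.105, -0.124, -0.124, -0.124]},
  jaw=0,
)

```text
clock: 1.2
position: [414.3, 136.1, 248.5]
ee_rot: [0.998, -0.063, 0.0, -0.0]
contact_force: [1.2, 0.9, 0.1]
gripper_width: -0.4
grasp_force: 0.0
```

Add to h.py:
```python
def to(target):
    from scipy.spatial.transform import Rotation as R
    s=arm.read_state();r=R.from_quat(s["ee_rot"])
    print("tool delta",np.round(r.inv().apply(np.array(target)-s["position"]),1),"pos",np.round(s["position"],1),"tool x,y,z",np.round(r.as_matrix().T,3).tolist(), "F",np.round(s["contact_force"],2))
xa=np.array([.992,-.125,0])
H={"peg":np.array([519,85,128.]),"bot":np.array([508.5,3.6,128])}
def loc(k,x,z): return H[k]+xa*x+[0,0,z]
```

```bash
python3 -c "
from h import *
to(loc('peg',-85,63+0))"
```

```text
tool delta [25.3 37.6 57.5] pos [414.3 136.1 248.5] tool x,y,z [[0.992, -0.126, 0.0], [-0.126, -0.992, -0.0], [0.0, 0.0, -1.0]] F [1.18 0.94 0.06]
```

Converted, 57.5 mm is 0.1438, 37.6 mm is 0.094.

step_hand(
  increments={"dx": [0.0325, 0.0625, 0.0625, 0.0625, 0.0625, 0.0625, 0.0625], "dy": [0.0475, 0.094, 0.094, 0.094, 0.094, 0.094, 0.094], "dz": [0, 0, 0.05, 0.1, 0.1438, 0.1438, 0.1438], "rx": [0, 0, 0, 0, 0, 0, 0], "ry": [0, 0, 0, 0, 0, 0, 0], "rz": [0, 0, 0, 0, 0, 0, 0]},
)

```text
clock: 1.9
position: [434.4, 97.9, 191.1]
ee_rot: [0.998, -0.063, 0.0, 0.0]
contact_force: [0.4, 0.1, -0.2]
gripper_width: 0.0
grasp_force: 0.0
```

Run:
```python
from h import *
to(loc('peg',-85,63))
a=arm.get_image("side")[140:265,185:325]
cv2.imwrite("pics/s2.png",cv2.resize(a,None,fx=4.7,fy=4.7,interpolation=cv2.INTER_CUBIC))
t=arm.get_image("top")[135:217,180:310]
cv2.imwrite("pics/t2.png",cv2.resize(t,None,fx=6,fy=6,interpolation=cv2.INTER_CUBIC))
```

```text
tool delta [0.6 2.2 0.1] pos [434.4  97.9 191.1] tool x,y,z [[0.992, -0.125, 0.0], [-0.125, -0.992, 0.0], [0.0, -0.0, -1.0]] F [ 0.42  0.12 -0.2 ]
```

View pics/s2.png

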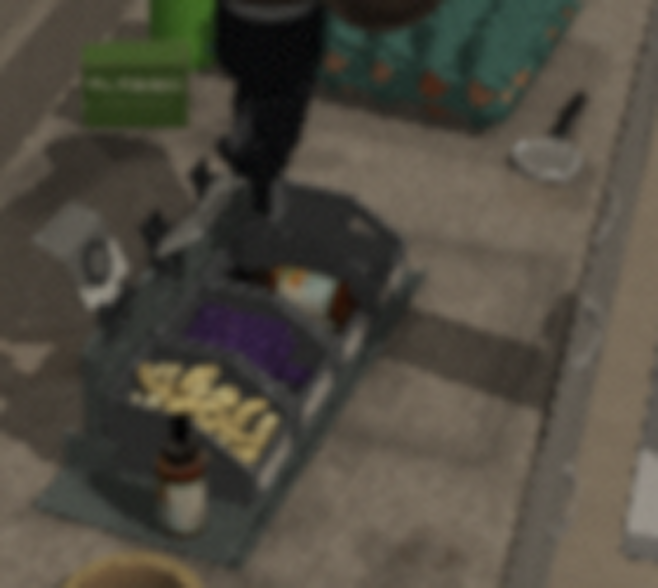

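The side view shows the fingertip at about (262,210), in front of the pegs tag's lip. I'll push slowly now.

Converted, 55 mm is 0.1375, 50 mm is 0.125.

step_hand(
  increments={"dx": [0.02, 0.0375, 0.05, 0.0625, 0.075, 0.0875, 0.1, 0.1125, 0.125, 0.1375], "dy": [0.005, 0.005, 0.005, 0.005, 0.005, 0.005, 0.005, 0.005, 0.005, 0.005], "dz": [0, 0, 0, 0, 0, -0.0025, -0.005, -0.0075, -0.0075, -0.0075], "rx": [0, 0, 0, 0, 0, 0, 0, 0, 0, 0], "ry": [0, 0, 0, 0, 0, 0, 0, 0, 0, 0], "rz": [0, 0, 0, 0, 0, 0, 0, 0, 0, 0]},
)

```text
clock: 3.0
position: [489.0, 89.0, 193.9]
ee_rot: [0.998, -0.063, 0.0, -0.0]
contact_force: [0.2, -0.1, 0.4]
gripper_width: 0.1
grasp_force: 0.3
```

step_hand(
  increments={"dx": [0.0125, 0.025, 0.0375, 0.05, 0.0625, 0.0725, 0.0725, 0.0725], "dy": [0, 0, 0, 0, 0, 0, 0, 0], "dz": [0, 0, 0, 0, 0, 0, 0, 0], "rx": [0, 0, 0, 0, 0, 0, 0, 0], "ry": [0, 0, 0, 0, 0, 0, 0, 0], "rz": [0, 0, 0, 0, 0, 0, 0, 0]},
)

```text
clock: 3.8
position: [517.2, 85.3, 193.6]
ee_rot: [0.998, -0.063, -0.0, 0.0]
contact_force: [0.1, -0.4, -0.0]
gripper_width: -0.5
grasp_force: 0.0
```

Run:
```python
from h import *
to(loc('bot',-85,120))
t=arm.get_image("side")[140:265,185:325]
cv2.imwrite("pics/s3.png",cv2.resize(t,None,fx=4.7,fy=4.7,interpolation=cv2.INTER_CUBIC))
```

```text
tool delta [-83.3  82.2 -54.3] pos [517.2  85.3 193.6] tool x,y,z [[0.992, -0.126, -0.0], [-0.126, -0.992, 0.0], [-0.0, -0.0, -1.0]] F [ 0.12 -0.37 -0.04]
```

View pics/s3.png

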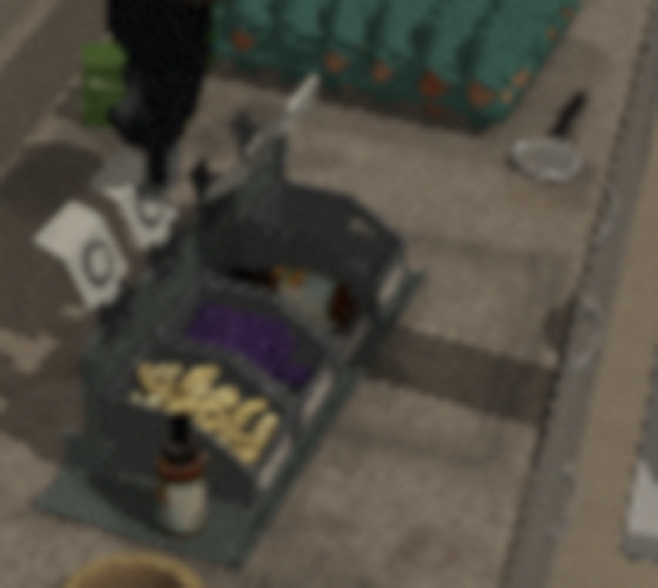

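The pegs tag now leans back, with its disc visible at about (150,212). Next is the bottles tag: raise, cross over and come down in front of it.

Converted, -83 mm is -0.2075, 82 mm is 0.205.

step_hand(
  increments={"dx": [0, 0, -0.07, -0.14, -0.2075, -0.2075, -0.2075, -0.2075, -0.2075, -0.2075], "dy": [0, 0, 0.07, 0.14, 0.205, 0.205, 0.205, 0.205, 0.205, 0.205], "dz": [-0.0625, -0.135, -0.135, -0.135, -0.135, -0.135, -0.0675, 0.0075, 0.0075, 0.0075], "rx": [0, 0, 0, 0, 0, 0, 0, 0, 0, 0], "ry": [0, 0, 0, 0, 0, 0, 0, 0, 0, 0], "rz": [0, 0, 0, 0, 0, 0, 0, 0, 0, 0]},
)

```text
clock: 4.85
position: [425.2, 14.6, 191.3]
ee_rot: [0.998, -0.062, 0.0, 0.0]
contact_force: [0.3, 0.5, 0.4]
gripper_width: 0.0
grasp_force: 0.0
```

```bash
python3 -c "
from h import *
to(loc('bot',-85,63))"
```

```text
tool delta [-1.   0.5  0.3] pos [425.2  14.6 191.3] tool x,y,z [[0.992, -0.125, 0.0], [-0.125, -0.992, 0.001], [0.0, -0.001, -1.0]] F [0.29 0.47 0.41]
```

Converted, 55 mm is 0.1375, 50 mm is 0.125.

step_hand(
  increments={"dx": [0.02, 0.0375, 0.05, 0.0625, 0.075, 0.0875, 0.1, 0.1125, 0.125, 0.1375], "dy": [0, 0, 0, 0, 0, 0, 0, 0, 0, 0], "dz": [0, 0, 0, 0, 0, -0.0025, -0.005, -0.0075, -0.0075, -0.0075], "rx": [0, 0, 0, 0, 0, 0, 0, 0, 0, 0], "ry": [0, 0, 0, 0, 0, 0, 0, 0, 0, 0], "rz": [0, 0, 0, 0, 0, 0, 0, 0, 0, 0]},
)

```text
clock: 5.85
position: [479.7, 7.5, 193.9]
ee_rot: [0.998, -0.063, 0.0, -0.0]
contact_force: [-0.6, 0.1, 1.4]
gripper_width: 0.0
grasp_force: 0.3
```

step_hand(
  increments={"dx": [0.0125, 0.025, 0.0375, 0.05, 0.0625, 0.0725, 0.0725, 0.0725], "dy": [0, 0, 0, 0, 0, 0, 0, 0], "dz": [0, 0, 0, 0, 0, 0, 0, 0], "rx": [0, 0, 0, 0, 0, 0, 0, 0], "ry": [0, 0, 0, 0, 0, 0, 0, 0], "rz": [0, 0, 0, 0, 0, 0, 0, 0]},
)

```text
clock: 6.65
position: [507.8, 3.9, 193.6]
ee_rot: [0.998, -0.063, -0.0, 0.0]
contact_force: [0.2, -0.2, 0.7]
gripper_width: 0.2
grasp_force: 0.0
```

step_hand(
  increments={"dx": [0, 0, -0.1125, -0.225, -0.3, -0.3, -0.3, -0.3, -0.3, -0.3], "dy": [0, 0, 0, 0, 0.1, 0.2125, 0.325, 0.4375, 0.55, 0.55], "dz": [-0.0625, -0.15, -0.15, -0.15, -0.15, -0.15, -0.15, -0.15, -0.15, -0.15], "rx": [0, 0, 0, 0, 0, 0, 0, 0, 0, 0], "ry": [0, 0, 0, 0, 0, 0, 0, 0, 0, 0], "rz": [0, 0, 0, 0, 0, 0, 0, 0, 0, 0]},
)

```text
clock: 7.65
position: [359.9, -203.1, 253.7]
ee_rot: [0.998, -0.067, -0.0, 0.0]
contact_force: [-0.4, 0.7, 0.0]
gripper_width: -0.0
grasp_force: 0.0
```

Run:
```python
from h import *
t=arm.get_image("top")[135:217,180:310]
cv2.imwrite("pics/t4.png",cv2.resize(t,None,fx=6,fy=6,interpolation=cv2.INTER_CUBIC))
```

```text
(no output)
```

View pics/t4.png

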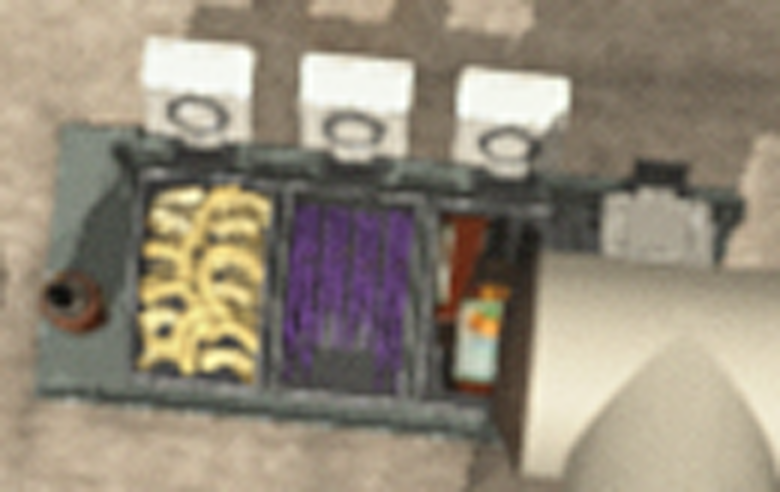

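The top view shows the pasta, pegs and bottles tags leaning back with discs at (198,115), (353,132) and (508,145). The empty bin's tag is still folded at (655,225), and the visible bins haven't moved. I'll let the arm settle, then hand in.

step_hand(
  increments={"dx": [0, 0, 0, 0, 0], "dy": [0, 0, 0, 0, 0], "dz": [0, 0, 0, 0, 0], "rx": [0, 0, 0, 0, 0], "ry": [0, 0, 0, 0, 0], "rz": [0, 0, 0, 0, 0]},
)

```text
clock: 8.2
position: [361.6, -198.6, 253.9]
ee_rot: [0.998, -0.062, 0.0, -0.0]
contact_force: [0.3, -0.9, 0.1]
gripper_width: -0.1
grasp_force: 0.0
```

```bash
python3 -c "
from bench import arm
print(arm.job_done())"
```

```text
the job is handed in; nothing more can be done
None
```

I tipped the pegs and bottles tags back with a fingertip, left the already correct pasta and empty-bin tags alone, and handed the job in at about 8 s; no verdict came back, but the last top view showed all four tags as required (the empty bin itself was hidden by the arm).

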